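Dock the hand scanner and pull its trigger at the router

ROBOT

A 6-joint arm with a two-finger parallel gripper is mounted at the origin on the work surface. World frame = base frame: x ahead of the robot, y to its left, z up, the work surface at z = 0. Lengths are in m, angles in rad, forces in N, time in s.
With the tool pointing down it reaches from about 0.25 to 0.725 m from the base axis. Payload 9.7 kg.
Tool frame: the origin (TCP) lies at the very end of the fingers, on their centre line; the grasp point (between the pads) lies 19 mm behind it; z points along the fingers, x is the direction in which the jaws open and shut, and the axes are right-handed (so a half turn about z gives the same grasp; the last joint's range is limited). The gripper opens to 85 mm and grips with 20 to 120 N. Pads are 22 mm wide; open, the fingers measure 114 mm over their backs; the gripper's body (76 mm by 85 mm) begins 54 mm behind the grasp point. The pads swing forward as they close: fully open they stand 13 mm farther back than shut.
Start: joints at [-1.324, 0.087, 0.176, 1.66, 0, 1.571], TCP at [0.134, -0.533, 0.231] pointing down, gripper open.
Joint ranges: [-3.13, 3.13], [-0.85, 1.81], [-1.15, 1.24], [-2.2, 2.28], [-1.44, 1.52], [-3.14, 3.14]. Speed limits (rad/s): [2.22, 2.22, 2.57, 3.14, 3.14, 3.14].

INTERFACE

Orientations are given as a unit quaternion [w, x, y, z].
In Python, from rig import * gives the robot as it stands.
- The arm moves only by the tool arm_command, never from a script. Its argument "deltas" is one flat list of numbers, 6 for each row, row after row: the shift along the tool's x, y, z in m, then the turn, a rotation vector about the tool's x, y, z in rad. In form: [dx, dy, dz, ax, ay, az, dx, dy, dz, ax, ay, az, ...]. A call has 1 to 8 rows; each row is the pose to reach, as a shift and turn from the pose measured when the call began, along the tool's axes at that moment; what a row does not reach only later rows make up. A row lasts 1/12 s, in which the tool goes at most 41.7 mm and 7.16 degrees, less where a joint would pass 70% of its speed; a pose out of reach is approached as far as the arm can. A call with a gripper value outside its range is refused whole. "gripper" is the gripper command: -1 is shut, 1 is fully open, values between are in proportion, set as the call begins (left out, the last holds). The fingers move at their own pace and stop on an object; the grip force is fixed at half the most. Time passes only in rows, so rows that repeat a pose let the fingers close. It gives the time, the measured TCP pose, the force and the opening at its end, in the units of the state.
- observe(): the state, without advancing time (a new reading comes with each control period).
- snapshot(name): name is "scene" or "side" or "wrist"; returns a dict with "color" (480x640x3 uint8, red, green, blue), "fx", "fy", "cx", "cy" (pixels), "rvec" (rotation vector, rad) and "tvec" (3), from world to camera coordinates, as OpenCV has them; the wrist camera has in their place "hand_eye" (4x4, takes a point from camera to tool coordinates, whose origin is the TCP and whose axes are the tool frame's). Camera axes: x right, y down, z forward; pixel columns grow to the right and rows downward; lengths in m; the calibration is good to about 2 mm. A picture is of the moment at which its call begins: read the wrist's pose just before it. There is no depth.
- sign_off(): hands the job in, once; it reports no verdict.
Trained networks look in a picture, given as the dict that the camera call returned (one of the last four; its "shot" number tells which), for a name from the list of things; names that differ only in an ending like _2 or _b are one class to them, and where a whole thing is asked for, a point or a joint stands for the part that bears it (a point fixed in the world has none). Each returns a list of dicts, best first, with "score" (0 to 1); they miss things now and then, are a little off and sometimes report something else, mostly with a low value. They report only what shows in the picture. A call takes as long as a camera call. They do not tell look-alikes from the thing itself.
- masks_of(picture, target): "pixels" (480x640 bool, what is visible of it) and "rect" ([left, top, right, bottom] in pixels, round what is visible of it).
The state is a dict: "t": time; "qpos": joint angles; "joint_vel": joint speeds; "joint_torque": joint torques, N m; "tcp_pos": TCP position; "eef_rot": TCP orientation; "contact_force": force on the tool from outside, world axes, zero at the start; "ft_torque": the same for the moment, N m; "finger_gap": opening from 0.0 (shut) to 1.0 (fully open).
Only numpy, scipy, OpenCV 4.12 (cv2) and the standard library are available. Lean on these libraries where they do the work, as an engineer would, in place of code of your own. Each camera call takes 0.05 s, during which the arm holds its last target. There are 200 camera calls.

TASK

Set the pistol-shaped hand scanner down fully into its metal holder, flat on its side as it lies now, with its window towards the router, and let go of it, without pulling its trigger on the way. Then take it by its grip and squeeze the trigger all the way in for about half a second to read the router's label, and let the trigger spring out again. Leave the scanner seated in the holder, do not drop it, and leave the other things on the desk where they are.

Things in the scene. Friction and masses are not known exactly. Their poses are not given: they have to be found in the camera images.
- scanner: Loose pistol-shaped hand scanner, grey and black, lying on its side, 0.2 to 0.35 kg. Frame: x along the barrel to the window, z up, grip towards -y; origin under the barrel, on the underside. mm: barrel x -75..105, y -24..24, z 0..44, its last 21 a black head 58 wide. Grip straight, x -50..-18, y -24..-135, z 4..40. Centre of mass near x 5, y -20. Trigger: see trigger.
- scanner_window (a point): Centre of the window in the scanner's front end, at (105, 0, 22) mm in the scanner's frame; axes as the scanner's.
- trigger (a joint): Angle of the trigger (rad): 0 out (rest), 0.26 fully in (stop). A flat lever in front of the grip, hinged about the scanner's z at (0, -30) mm by the barrel, 58 mm long down along the grip to y -86, 11 mm thick, z 9 to 35 mm; 16 mm clear between lever and grip at rest. A spring returns it; fully in takes about 6 N at 40 mm from the hinge.
- trigger_pad (a point): Point on the trigger's front face, 40 mm from its hinge: (9.5, -70, 22) mm in the scanner's frame when the trigger is out.
- holder: Fixed aluminium holder 204 x 90 mm. Origin on the desk; x the way the scanner must look (to the blue router standing 0.22 m ahead), z up. The seated scanner has the same axes, its origin 20 mm above this one. Nest floor at z 20, lugs and rear wall up to z 36, 4 mm of play all round. Free of lugs: x 10 to 78 mm on the +y side, x -56 to 78 on the -y side, where the grip sticks out freely.
- mug: A white mug, 80 mm across, 90 mm high, bystander. Origin: centre of the underside.
- remote: A black remote control, 170 x 45 x 18 mm, lying flat, bystander. Origin: centre of the underside, x along it.
- adapter: A black plug-in power adapter, 70 x 50 x 40 mm, bystander. Origin: centre of the underside.
- scanner_barrel (a point): Middle of the bare barrel, at (45, 0, 26) mm in the scanner's frame, axes as the scanner's: 48 mm wide between the fingers along the scanner's y. From x 34 to 56 mm both sides are free for fingers, in the holder too.
- scanner_squeeze (a point): Point midway between the grip's back and the trigger's front, at (-20, -70, 24) mm in the scanner's frame, axes as the scanner's. To squeeze, the fingers stand along the scanner's x, one behind the grip, one before the trigger: 60 mm across at rest, 49 mm with the trigger fully in.
Mind the look-alikes: they are no part of the job. Leave any orange look-alike of the scanner alone.

How it is judged:
By the outcome, as a careful person would: the job done as asked, in the order asked, and still so for the second after the job is handed in, with the robot touching nothing.
It also fails if it takes over 51 s, if anything falls off the work surface, if the arm or the gripper's body presses on something with over 40 N, if the wrist force passes 120 N, or if a joint passes its speed limit or range.

## Working session

There is one attempt and no reset: what is moved stays moved. The work goes in short steps, Python scripts to look and compute and a tool call to move; the robot and the scene stay as the last step left them, time stands still between calls to the robot, and variables do not carry over. Pictures are saved under pics/ and viewed, about 8 in all and at most 12, crops included, and the job is handed in when it is done.

Besides the shell and the picture viewer there is one more tool, called after "Emit:" by a JSON object that holds its "op" and its "data", one argument or row to a line. arm_command: Moves the arm, as the interface text tells. Its arguments: {"type":"object","properties":{"deltas":{"type":"array"},"gripper":{"type":"number"}},"required":["deltas"]}

```bash
mkdir -p pics
cat > h.py <<'E'
from rig import *
import numpy as np, cv2
from scipy.spatial.transform import Rotation as R
def cam(p):
    K=np.array([[p['fx'],0,p['cx']],[0,p['fy'],p['cy']],[0,0,1.]])
    if 'rvec' in p:
        Rm=cv2.Rodrigues(np.array(p['rvec'],float))[0]; t=np.array(p['tvec'],float).ravel()
    else:
        s=p['st']; q=s['eef_rot']; T=np.eye(4); T[:3,:3]=R.from_quat([q[1],q[2],q[3],q[0]]).as_matrix(); T[:3,3]=s['tcp_pos']
        M=np.linalg.inv(T@np.array(p['hand_eye'])); Rm=M[:3,:3]; t=M[:3,3]
    return K,Rm,t
def snap(n):
    s=observe(); p=snapshot(n); p['st']=s; return p
def ray(p,uv,z):
    K,Rm,t=cam(p); uv=np.atleast_2d(uv).astype(float)
    d=np.c_[uv,np.ones(len(uv))]@np.linalg.inv(K).T@Rm; c=-Rm.T@t
    return c+d*((z-c[2])/d[:,2])[:,None]
def proj(p,X):
    K,Rm,t=cam(p); x=(np.atleast_2d(X)@Rm.T+t)@K.T; return x[:,:2]/x[:,2:]
def save(p,f,img=None): cv2.imwrite(f,cv2.cvtColor(p['color'] if img is None else img,cv2.COLOR_RGB2BGR))
E
python3 - <<'E'
from h import *
ims=[]
for n in ['scene','side']:
    p=snap(n); save(p,f'pics/{n}.png')
    K,Rm,t=cam(p); print(n,'cam at',(-Rm.T@t).round(3),K[0,0])
    for o in ['scanner','holder','mug','remote','adapter']:
        for m in masks_of(p,o)[:3]:
            ys,xs=np.nonzero(m['pixels']); 
            print(o,round(m['score'],2),m['rect'],ray(p,[xs.mean(),ys.mean()],0.02)[0].round(3), p['color'][m['pixels']].mean(0).astype(int))
print(observe())
E
```

```text
scene cam at [ 1.162 -0.541  1.182] 510.52041492989866
scanner 0.92 [183.4, 176.3, 249.9, 239.8] [ 0.298 -0.184  0.02 ] [150  81  19]
scanner 0.79 [314.5, 272.4, 387.1, 354.9] [ 0.792 -0.109  0.02 ] [157  80  16]
scanner 0.76 [95.9, 255.5, 183.8, 306.7] [ 0.366 -0.46   0.02 ] [135  76  21]
holder 0.6 [327.7, 176.5, 398.9, 229.8] [0.529 0.159 0.02 ] [128 127 118]
holder 0.57 [231.1, 271.7, 248.3, 285.2] [ 0.508 -0.252  0.02 ] [59 55 54]
mug 0.86 [449.8, 158.9, 478.3, 198.7] [0.66  0.467 0.02 ] [86 81 77]
remote 0.64 [166.0, 335.0, 225.9, 388.9] [ 0.632 -0.468  0.02 ] [29 27 26]
adapter 0.58 [400.6, 129.1, 421.9, 154.3] [0.443 0.458 0.02 ] [37 32 28]
side cam at [-0.072  0.816  0.964] 476.11426898076354
scanner 0.92 [415.9, 191.2, 454.1, 218.3] [ 0.402 -0.425  0.02 ] [140  66   9]
scanner 0.77 [338.0, 202.6, 405.7, 242.0] [ 0.522 -0.22   0.02 ] [69 54 45]
scanner 0.75 [255.2, 181.7, 304.6, 229.6] [ 0.791 -0.1    0.02 ] [155  75  10]
holder 0.58 [251.6, 271.2, 331.8, 318.0] [0.521 0.173 0.02 ] [140 132 117]
mug 0.71 [148.8, 299.4, 191.2, 349.1] [0.697 0.436 0.02 ] [114  99  89]
remote 0.78 [360.0, 166.9, 405.5, 187.1] [ 0.617 -0.449  0.02 ] [56 40 26]
adapter 0.95 [222.0, 364.9, 251.3, 404.5] [0.446 0.46  0.02 ] [63 45 29]
{'t': 0.6, 'qpos': array([-1.32401523e+00,  8.69026665e-02,  1.75914209e-01,  1.65981681e+00,
       -2.77855686e-05,  1.57081169e+00]), 'joint_vel': array([-0.00070594,  0.00028202, -0.00036594,  0.00027642,  0.0003686 ,
        0.00154531]), 'joint_torque': array([-2.82931578e-03, -5.19819367e+01,  4.64694071e+01,  1.10709170e-03,
       -1.23172599e-04,  9.05087887e-06]), 'tcp_pos': array([ 0.13434724, -0.53333424,  0.23129   ]), 'eef_rot': array([ 8.21172721e-06,  7.88755018e-01, -6.14707671e-01, -1.20639650e-05]), 'contact_force': array([ 0.36723554, -0.27917354,  0.30541644]), 'ft_torque': array([-0.00615018, -0.00961583,  0.01727041]), 'finger_gap': 0.9988153932958862}
```

View pics/scene.png

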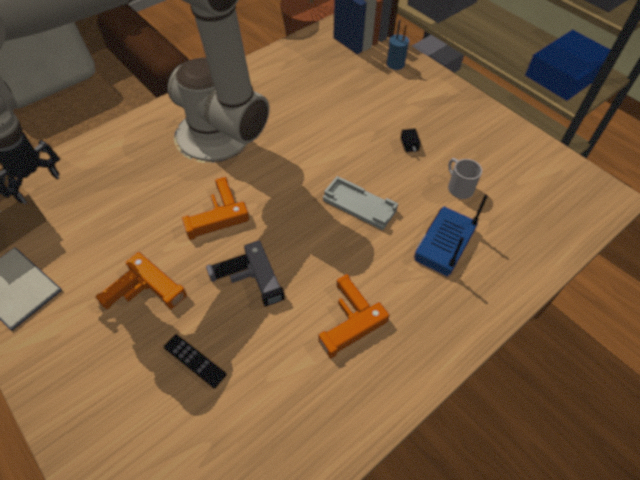

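View pics/side.png

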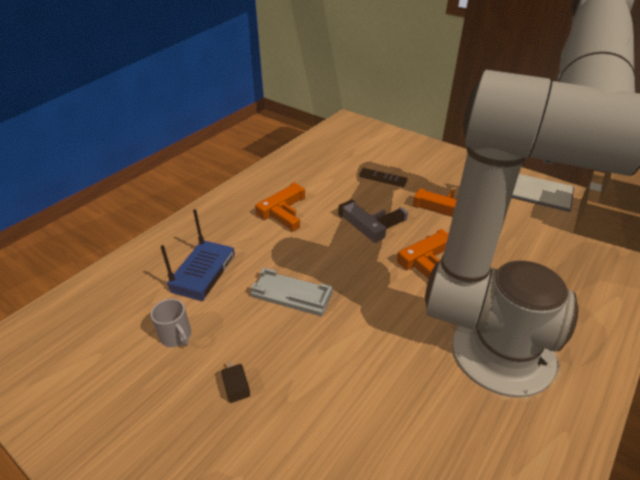

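Three orange look-alikes show at scene pixels (215,210), (140,280) and (355,315). The grey and black one at (250,272) fits the description, and the holder is at (361,203). I'll confirm with an enlarged crop.

Run:
```python
from h import *
p=snap('scene')
im=p['color']
a=cv2.resize(im[230:315,195:300],None,fx=5,fy=5,interpolation=cv2.INTER_CUBIC)
b=cv2.resize(im[170:240,315:410],None,fx=5,fy=5,interpolation=cv2.INTER_CUBIC)
c=np.zeros((785,525,3),np.uint8); c[:425]=a[:, :525]; c[430:780,:475]=b
save(p,'pics/crop.png',cv2.convertScaleAbs(c[:,:],alpha=1.6)[:780:1])
i=cv2.imread('pics/crop.png'); cv2.imwrite('pics/crop.png',cv2.resize(i,None,fx=.76,fy=.76))
for o in ['scanner','holder']:
    for m in masks_of(p,o): print(o,round(m['score'],2),m['rect'])
for z,l in [(0.044,[(253,243),(272,300),(210,271)]),(0.036,[(335,181),(324,195),(398,208),(380,226)]),(0.03,[(450,240)])]: print(ray(p,l,z).round(3))
```

```text
scanner 0.97 [316.9, 274.1, 387.7, 357.4]
scanner 0.96 [209.2, 239.1, 283.0, 306.8]
scanner 0.95 [179.8, 177.1, 248.8, 237.7]
scanner 0.72 [95.9, 256.0, 182.9, 305.7]
scanner 0.63 [400.2, 127.9, 420.7, 154.0]
holder 0.87 [324.4, 177.7, 401.1, 229.4]
[[ 0.461 -0.171  0.044]
 [ 0.632 -0.236  0.044]
 [ 0.461 -0.308  0.044]]
[[0.431 0.149 0.036]
 [0.451 0.089 0.036]
 [0.623 0.221 0.036]
 [0.636 0.137 0.036]]
[[0.791 0.255 0.03 ]]
```

View pics/crop.png

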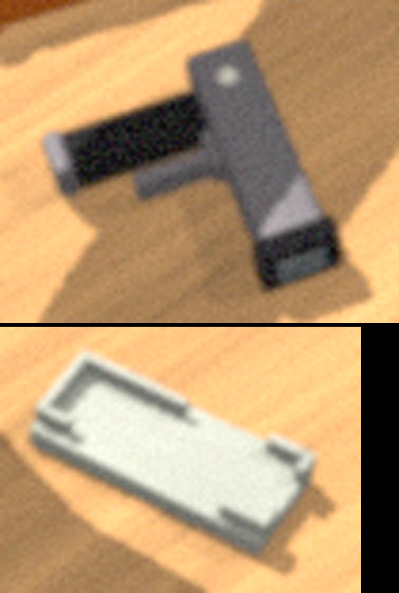

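Confirmed: the grey and black scanner's trigger and head match the description. Moving to a wrist view above it.

Emit:
{"op": "arm_command", "data": {
  "deltas": [-0.016,-0.036,-0.006,0,0,-0.12,-0.032,-0.072,-0.012,0,0,-0.24,-0.048,-0.108,-0.018,0,0,-0.36,-0.064,-0.144,-0.024,0,0,-0.48,-0.08,-0.18,-0.03,0,0,-0.6,-0.096,-0.216,-0.036,0,0,-0.72,-0.112,-0.252,-0.042,0,0,-0.84,-0.128,-0.288,-0.048,0,0,-0.96],
  "gripper": 1
}}

```text
t: 1.42
tcp_pos: [0.3836, -0.3373, 0.2799]
eef_rot: [0.0, 0.984, -0.178, 0.0]
contact_force: [0.5, -1.0, -1.1]
finger_gap: 1.001
```

Emit:
{"op": "arm_command", "data": {
  "deltas": [0.013,-0.022,-0.003,0,0,-0.12,0.026,-0.044,-0.006,0,0,-0.24,0.039,-0.066,-0.009,0,0,-0.36,0.052,-0.088,-0.012,0,0,-0.48,0.065,-0.11,-0.015,0,0,-0.6,0.078,-0.132,-0.018,0,0,-0.72,0.09,-0.154,-0.02,0,0,-0.84,0.102,-0.174,-0.02,0,0,-0.96]
}}

```text
t: 2.08
tcp_pos: [0.5411, -0.209, 0.3003]
eef_rot: [0.0, 0.954, 0.299, 0.0]
contact_force: [-0.0, -1.1, 0.2]
finger_gap: 0.998
```

Emit:
{"op": "arm_command", "data": {
  "deltas": [0,0,0,0,0,-0.12,0,0,0,0,0,-0.24,0,0,0,0,0,-0.36,0,0,0,0,0,-0.48,0,0,0,0,0,-0.6,0,0,0,0,0,-0.6,0,0,0,0,0,-0.6]
}}

```text
t: 2.67
tcp_pos: [0.5411, -0.209, 0.3003]
eef_rot: [0.001, 0.824, 0.566, 0.0]
contact_force: [-0.4, -0.2, 0.1]
finger_gap: 1.001
```

Run:
```python
from h import *
s=observe(); print(s['t'],s['qpos'].round(3),s['tcp_pos'],s['eef_rot'])
p=snap('wrist'); save(p,'pics/w1.png'); print(p['hand_eye'],p['fx'])
for m in masks_of(p,'scanner'): print(round(m['score'],2),m['rect'])
```

```text
2.6667 [-0.368  0.202  0.441  1.809 -0.    -0.002] [ 0.54112896 -0.20901205  0.30033519] [5.84500209e-04 8.24101133e-01 5.66442323e-01 2.74362322e-04]
[[ 9.99999854e-01  2.44804114e-04 -4.81785599e-04 -6.60414924e-04]
 [-1.10492054e-04  9.65298903e-01  2.61147499e-01 -6.51600522e-02]
 [ 5.28997092e-04 -2.61147408e-01  9.65298789e-01 -1.42558172e-01]
 [ 0.00000000e+00  0.00000000e+00  0.00000000e+00  1.00000000e+00]] 425.1616600988308
0.73 [391.2, 263.1, 566.2, 437.3]
0.62 [1.9, 13.1, 130.5, 212.6]
0.58 [177.3, 90.0, 363.0, 281.2]
```

View pics/w1.png

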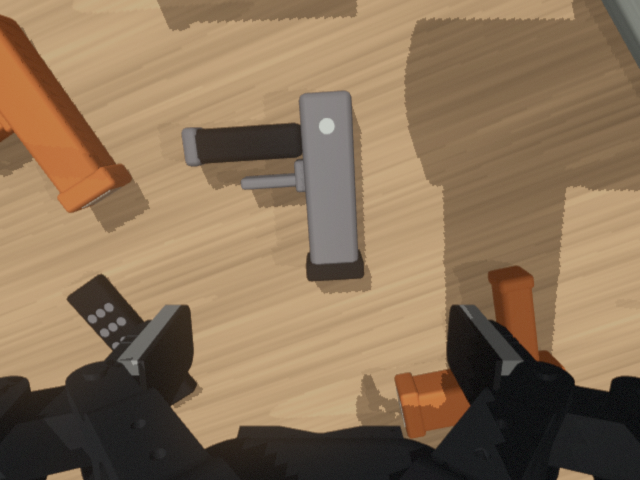

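The wrist view shows the scanner: rear top edge at y≈92 (x 301–351), head at (335,267), grip to (185,147), trigger at (270,182). Now I'll fit the silhouette.

```bash
cat >> h.py <<'E'
from scipy.optimize import minimize
BOX=[(-.075,.105,-.024,.024,0,.044),(.084,.105,-.029,.029,0,.044),(-.050,-.018,-.135,-.024,.004,.040),(-.0015,.0095,-.086,-.024,.009,.035)]
HB=[(-.087,.117,-.045,.045,0,.020)]
def corners(b): return np.array([(x,y,z) for x in b[:2] for y in b[2:4] for z in b[4:]])
def T(X,q,z0=0): c,s=np.cos(q[2]),np.sin(q[2]); return np.c_[c*X[:,0]-s*X[:,1]+q[0],s*X[:,0]+c*X[:,1]+q[1],X[:,2]+z0]
def sil(p,q,boxes,z0=0):
    m=np.zeros((480,640),np.uint8)
    for b in boxes:
        h=cv2.convexHull((proj(p,T(corners(b),q,z0))*16).astype(np.int32)); cv2.fillConvexPoly(m,h,1,shift=4)
    return m.astype(bool)
def fit(p,mask,q0,boxes,z0=0):
    def f(q): s=sil(p,q,boxes,z0); return 1-(s&mask).sum()/(s|mask).sum()
    q=np.array(q0,float)
    for d in (.02,.006):
        sx=q+np.vstack([np.zeros(3),np.diag([d,d,4*d])]); r=minimize(f,q,method='Nelder-Mead',options=dict(initial_simplex=sx,xatol=1e-4,fatol=1e-5)); q=r.x
    return q,r.fun
def overlay(p,q,boxes,f,z0=0):
    im=p['color'].copy(); s=sil(p,q,boxes,z0).astype(np.uint8)
    cv2.drawContours(im,cv2.findContours(s,0,2)[0],-1,(0,255,0),1); save(p,f,im)
def totool(P,ang_x=None,s=None):
    s=s or observe(); q=s['eef_rot']; r=R.from_quat([q[1],q[2],q[3],q[0]])
    d=r.inv().apply(np.array(P)-s['tcp_pos']); x=r.apply([1,0,0]); cur=np.arctan2(x[1],x[0])
    out=[d.round(4)]
    if ang_x is not None:
        tgt=R.from_euler('z',ang_x)*R.from_matrix(np.diag([1,-1,-1])); out.append((r.inv()*tgt).as_rotvec().round(3))
    return out
E
python3 - <<'E'
from h import *
p=snap('wrist')
q0=(.531,-.198,-.365)
ms=masks_of(p,'scanner'); s0=sil(p,q0,BOX)
m=max(ms,key=lambda m:(m['pixels']&s0).sum())
q,e=fit(p,m['pixels'],q0,BOX); print(m['rect'],q.round(4),e)
overlay(p,q,BOX,'pics/fit1.png')
g=T(np.array([[.045,0,0.026]]),q)[0]; print(g, totool([g[0],g[1],.15],q[2]+np.pi/2))
E
```

```text
[180.6, 91.4, 363.1, 281.1] [ 0.5257 -0.1947 -0.3115] 0.05370779425686334
[ 0.56848807 -0.20852361  0.026     ] [array([0.0103, 0.0252, 0.1504]), array([ 0.001,  0.   , -0.054])]
```

View pics/fit1.png

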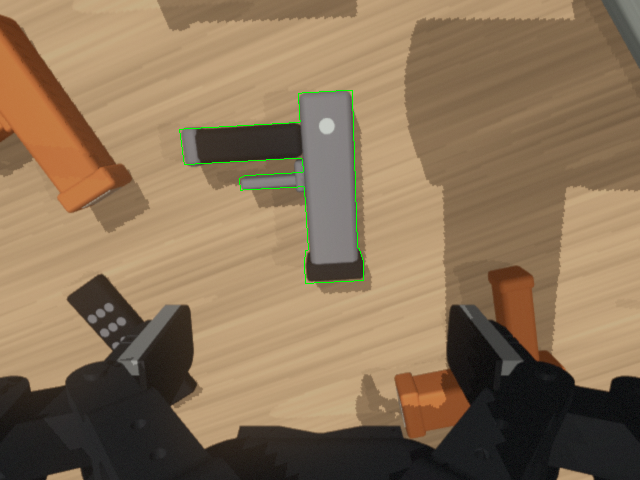

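Emit:
{"op": "arm_command", "data": {
  "deltas": [0.005,0.012,0.035,0.001,0,-0.054,0.01,0.025,0.07,0.001,0,-0.054,0.01,0.025,0.105,0.001,0,-0.054,0.01,0.025,0.14,0.001,0,-0.054,0.01,0.025,0.175,0.001,0,-0.054,0.01,0.025,0.2,0.001,0,-0.054,0.01,0.025,0.215,0.001,0,-0.054,0.01,0.025,0.22,0.001,0,-0.054]
}}

```text
t: 3.53
tcp_pos: [0.5667, -0.2082, 0.077]
eef_rot: [-0.002, 0.809, 0.588, -0.001]
contact_force: [-1.1, -0.3, 0.4]
finger_gap: 1.001
```

Run:
```python
from h import *
p=snap('wrist'); q0=(0.5257,-0.1947,-0.3115)
ms=masks_of(p,'scanner'); s0=sil(p,q0,BOX)
q=np.array(q0)
overlay(p,q,BOX,'pics/w2.png')
g=T(np.array([[.045,0,0.026]]),q)[0]; print(totool([g[0],g[1],.011],q[2]+np.pi/2),observe()['tcp_pos'])
```

```text
[array([0.0003, 0.0007, 0.0688]), array([-0.001,  0.   , -0.001])] [ 0.56785828 -0.2086077   0.07977586]
```

View pics/w2.png

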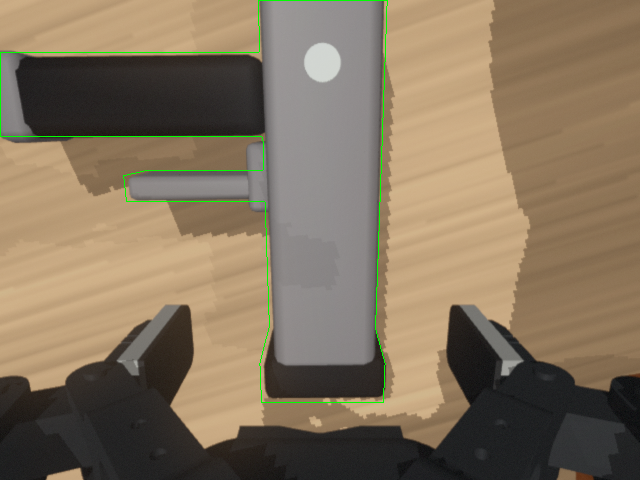

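The overlay agrees to about 1–2 mm. Descend and grip.

Emit:
{"op": "arm_command", "data": {
  "deltas": [0,0,0.02,0,0,0,0,0.001,0.04,0,0,0,0,0.001,0.055,0,0,0,0,0.001,0.064,0,0,0,0,0.001,0.068,0,0,0,0,0.001,0.068,0,0,0]
}}

```text
t: 4.13
tcp_pos: [0.5689, -0.209, 0.0122]
eef_rot: [-0.0, 0.809, 0.588, -0.0]
contact_force: [-0.1, 0.8, -0.6]
finger_gap: 1.004
```

Emit:
{"op": "arm_command", "data": {
  "deltas": [0,0,0,0,0,0,0,0,0,0,0,0,0,0,0,0,0,0,0,0,0,0,0,0,0,0,0,0,0,0,0,0,0,0,0,0,0,0,0,0,0,0,0,0,0,0,0,0],
  "gripper": -1
}}

```text
t: 4.8
tcp_pos: [0.5697, -0.2093, 0.0136]
eef_rot: [0.001, 0.809, 0.588, 0.0]
contact_force: [-0.7, 0.6, 5.5]
finger_gap: 0.549
```

Emit:
{"op": "arm_command", "data": {
  "deltas": [0,0,-0.015,0,0,0,0,0,-0.04,0,0,0,0,0,-0.07,0,0,0,0,0,-0.1,0,0,-0.05,0.02,-0.005,-0.13,0,0,-0.12,0.045,-0.01,-0.16,0,0,-0.2,0.07,-0.017,-0.185,0,0,-0.28,0.1,-0.025,-0.2,0,0,-0.36],
  "gripper": -1
}}

```text
t: 5.47
tcp_pos: [0.5767, -0.1061, 0.2167]
eef_rot: [0.002, 0.689, 0.725, 0.001]
contact_force: [1.6, -0.3, -2.2]
finger_gap: 0.555
```

Run:
```python
from h import *
print(totool([.58,0.02,.23],.30+np.pi/2))
p=snap('scene'); 
h=masks_of(p,'holder')[0]; q,e=fit(p,h['pixels'],(.521,.145,.31),HB+[(-.087,.117,-.045,.045,0,.03)]); print(q,e,h['rect'],observe()['finger_gap'])
```

```text
[array([ 0.1257,  0.0096, -0.0135]), array([ 0.004,  0.002, -0.25 ])]
[0.50910608 0.15676555 0.35896192] 0.101299865531152 [324.9, 178.1, 398.6, 228.8] 0.5532214941005783
```

Emit:
{"op": "arm_command", "data": {
  "deltas": [0.02,0.002,-0.003,0,0,-0.06,0.05,0.004,-0.006,0,0,-0.12,0.08,0.006,-0.01,0,0,-0.18,0.105,0.008,-0.013,0,0,-0.25,0.12,0.009,-0.013,0,0,-0.25,0.12,0.009,-0.013,0,0,-0.25]
}}

```text
t: 6.07
tcp_pos: [0.5798, 0.0197, 0.2296]
eef_rot: [0.002, 0.591, 0.807, 0.002]
contact_force: [-0.7, -0.5, -3.3]
finger_gap: 0.549
```

Run:
```python
from h import *
p=snap('wrist'); save(p,'pics/w3.png'); s=p['st']; print(s['tcp_pos'],s['eef_rot'],s['finger_gap'])
for o in ['holder','scanner']:
    for m in masks_of(p,o)[:2]: print(o,m['score'],m['rect'])
```

```text
[0.57981849 0.01974948 0.22959538] [0.00207057 0.59095789 0.80669788 0.00173723] 0.5491540281383613
holder 0.88 [437.0, 61.4, 579.7, 318.3]
holder 0.72 [1.5, 3.2, 417.0, 430.9]
scanner 0.8 [0.0, 283.9, 228.3, 458.0]
scanner 0.59 [0.7, 1.2, 417.1, 432.9]
```

View pics/w3.png

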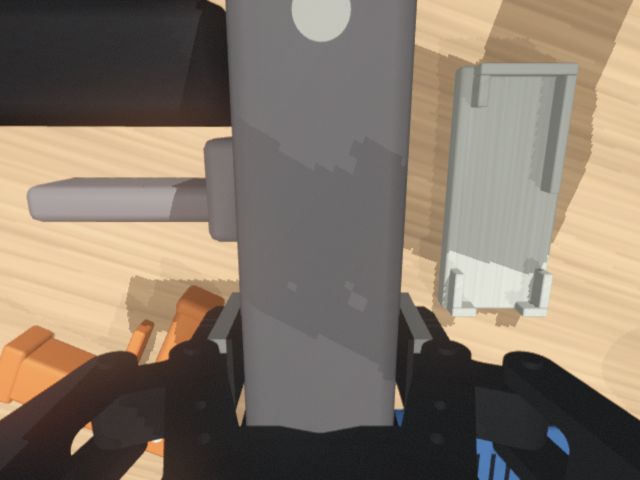

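Holder seen in full at (437–580, 61–318): rear wall at the top, front lugs at the bottom, barrel in hand with trigger out. I'll fit a detailed holder model.

```bash
cat >> h.py <<'E'
HB=[(-.087,.117,-.045,.045,0,.020),(-.087,-.079,-.036,.036,.02,.036),(-.087,-.056,-.036,-.028,.02,.036),(-.087,.010,.028,.036,.02,.036),
 (.078,.117,-.041,-.033,.02,.036),(.078,.117,.033,.041,.02,.036),(.109,.117,-.041,-.02,.02,.036),(.109,.117,.02,.041,.02,.036)]
def wire(im,p,q,boxes,z0=0,col=(255,0,0),f=1):
    for b in boxes:
        c=proj(p,T(corners(b),q,z0))*f
        for i in range(8):
            for j in (1,2,4):
                if not i&j: cv2.line(im,tuple(int(v) for v in c[i]),tuple(int(v) for v in c[i|j]),col,1)
E
python3 - <<'E'
from h import *
p=snap('wrist'); h=masks_of(p,'holder')[0]
q,e=fit(p,h['pixels'],(.515,.15,.33),HB); print(q.round(4),e,h['rect'])
im=cv2.resize(p['color'],None,fx=3,fy=3,interpolation=cv2.INTER_CUBIC); wire(im,p,q,HB,f=3)
save(p,'pics/hfit.png',im[120:1000,1250:1800][:, :][::1])
i=cv2.imread('pics/hfit.png'); cv2.imwrite('pics/hfit.png',cv2.resize(i,None,fx=.68,fy=.68,interpolation=cv2.INTER_AREA))
E
```

```text
[0.5123 0.159  0.3079] 0.04757393246261077 [443.2, 63.3, 581.2, 316.3]
```

View pics/hfit.png

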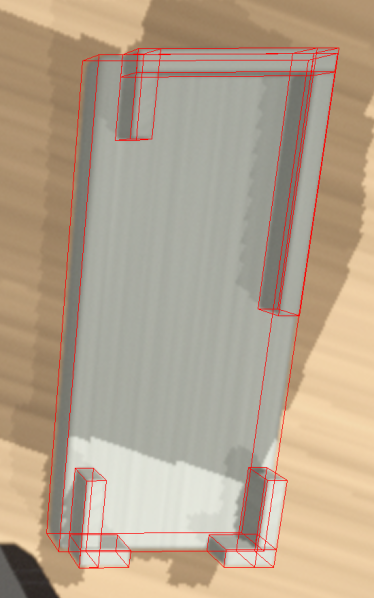

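Run:
```python
from h import *
p=snap('wrist'); s=p['st']
a=2*np.arctan2(s['eef_rot'][2],s['eef_rot'][1])-np.pi/2
for rx in (.0444,.0464,.0484):
    c,sn=np.cos(a),np.sin(a); o=s['tcp_pos'][:2]-np.array([c*rx+sn*.0004,sn*rx-c*.0004])
    q=(*o,a); z0=s['tcp_pos'][2]-.0136
    print(rx,proj(p,T(np.array([(-.018,-.09,.04),(-.018,-.09,.03),(.0095,-.06,.035),(.0095,-.06,.009),(-.0015,-.06,.035)]),q,z0)).round(0).tolist())
im=p['color']; print([im[r,100].tolist() for r in (118,122,124,126,128,130)])
g=cv2.cvtColor(im,cv2.COLOR_RGB2GRAY); print('trig col170',g[170:230:3,140].tolist())
H=(.5123,.159,.3079); g=T(np.array([[.0464,-.0004,0]]),H)[0]; print(g,totool([g[0],g[1],.12],H[2]+np.pi/2))
```

```text
0.0444 [[-14.0, 139.0], [12.0, 138.0], [120.0, 235.0], [154.0, 216.0], [115.0, 198.0]]
0.0464 [[-16.0, 132.0], [11.0, 131.0], [119.0, 228.0], [153.0, 211.0], [115.0, 191.0]]
0.0484 [[-17.0, 124.0], [10.0, 124.0], [118.0, 222.0], [153.0, 205.0], [114.0, 184.0]]
[[63, 46, 38], [65, 48, 38], [65, 46, 36], [153, 125, 95], [226, 194, 154], [224, 193, 152]]
trig col170 [203, 206, 205, 124, 126, 131, 154, 163, 166, 171, 168, 166, 163, 162, 162, 155, 135, 127, 216, 208]
[0.55663913 0.17268071 0.        ] [array([0.1564, 0.0238, 0.1096]), array([ 0.005,  0.002, -0.005])]
```

Emit:
{"op": "arm_command", "data": {
  "deltas": [0.025,0.004,0.01,0.005,0.002,-0.005,0.055,0.01,0.03,0.005,0.002,-0.005,0.09,0.016,0.055,0.005,0.002,-0.005,0.12,0.02,0.08,0.005,0.002,-0.005,0.145,0.024,0.1,0.005,0.002,-0.005,0.155,0.0254,0.109,0.005,0.002,-0.005,0.1564,0.0254,0.11,0.005,0.002,-0.005,0.1564,0.0254,0.11,0.005,0.002,-0.005]
}}

```text
t: 7.03
tcp_pos: [0.558, 0.1727, 0.1194]
eef_rot: [0.0, 0.59, 0.807, -0.0]
contact_force: [0.3, -0.4, -2.1]
finger_gap: 0.546
```

Run:
```python
from h import *
H=(.5123,.159,.3079); g=T(np.array([[.048,-.0004,0]]),H)[0]; s=observe(); print(s['tcp_pos'],g,totool([g[0],g[1],.0336],H[2]+np.pi/2),s['contact_force'])
```

```text
[0.55801864 0.17267885 0.119405  ] [0.55816388 0.1731656  0.        ] [array([0.0005, 0.0003, 0.0858]), array([-0.001,  0.001, -0.   ])] [ 0.26080769 -0.41789041 -2.10801795]
```

Emit:
{"op": "arm_command", "data": {
  "deltas": [0,0,0.02,0,0,0,0.0005,0.0003,0.045,0,0,0,0.0005,0.0003,0.06,0,0,0,0.0005,0.0003,0.066,0,0,0,0.0005,0.0003,0.071,0,0,0,0.0005,0.0003,0.076,0,0,0]
}}

```text
t: 7.53
tcp_pos: [0.5592, 0.1726, 0.0448]
eef_rot: [0.001, 0.591, 0.807, 0.0]
contact_force: [-0.2, 0.3, -2.4]
finger_gap: 0.551
```

Emit:
{"op": "arm_command", "data": {
  "deltas": [-0.0005,0,0.003,0,0,0,-0.0005,0,0.006,0,0,0,-0.0005,0,0.008,0,0,0,-0.0005,0,0.009,0,0,0,-0.0005,0,0.0095,0,0,0]
}}

```text
t: 7.95
tcp_pos: [0.5595, 0.1721, 0.0354]
eef_rot: [0.001, 0.591, 0.807, 0.0]
contact_force: [0.7, -0.6, -3.1]
finger_gap: 0.555
```

Run:
```python
from h import *
s=observe();print(s['tcp_pos'],s['contact_force'],s['ft_torque'])
a=snap('side'); b=snap('scene')
A=cv2.resize(a['color'][240:340,230:360],None,fx=4,fy=4,interpolation=cv2.INTER_CUBIC);B=cv2.resize(b['color'][150:250,300:430],None,fx=4,fy=4,interpolation=cv2.INTER_CUBIC)
save(a,'pics/seat.png',cv2.convertScaleAbs(cv2.resize(np.hstack([A,B]),(800,308)),alpha=1.3))
```

```text
[0.55947149 0.17213263 0.03539038] [ 0.67968558 -0.64847731 -3.05196217] [ 0.06320007 -0.06494799 -0.03283927]
```

View pics/seat.png

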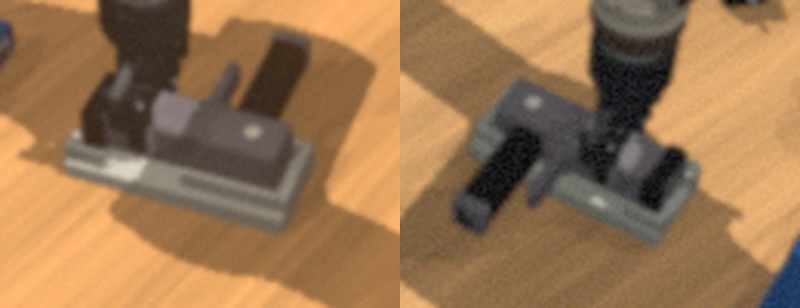

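Scanner sits within the lugs, with the window end towards the router. Lower until contact.

Emit:
{"op": "arm_command", "data": {
  "deltas": [0.001,-0.001,0.001,0,0,0,0.001,-0.001,0.002,0,0,0,0.001,-0.001,0.003,0,0,0]
}}

```text
t: 8.3
tcp_pos: [0.5582, 0.173, 0.0335]
eef_rot: [0.001, 0.591, 0.807, 0.001]
contact_force: [-6.1, -1.7, 15.7]
finger_gap: 0.551
```

Emit:
{"op": "arm_command", "data": {
  "deltas": [0,0,-0.001,0,0,0,0,0,-0.001,0,0,0,0,0,-0.001,0,0,0,0,0,-0.001,0,0,0,0,0,-0.001,0,0,0,0,0,-0.001,0,0,0,0,0,-0.001,0,0,0,0,0,-0.001,0,0,0],
  "gripper": 1
}}

```text
t: 8.97
tcp_pos: [0.5582, 0.173, 0.0345]
eef_rot: [0.001, 0.591, 0.807, 0.001]
contact_force: [-1.1, -0.7, 0.2]
finger_gap: 1.0
```

Emit:
{"op": "arm_command", "data": {
  "deltas": [0,0,-0.02,0,0,0,0,0,-0.05,0,0,0,0,0,-0.085,0,0,0,0,0,-0.12,0,0,0.1,0,0,-0.15,0,0,0.2,0,0,-0.17,0,0,0.3,0,0,-0.18,0,0,0.42,0,0,-0.18,0,0,0.54]
}}

```text
t: 9.63
tcp_pos: [0.5586, 0.1732, 0.2178]
eef_rot: [0.001, 0.786, 0.618, 0.003]
contact_force: [0.0, 0.1, 0.2]
finger_gap: 0.999
```

Emit:
{"op": "arm_command", "data": {
  "deltas": [-0.015,-0.003,0,0,0,0.12,-0.03,-0.006,0,0,0,0.24,-0.045,-0.01,0,0,0,0.36,-0.06,-0.014,0,0,0,0.48,-0.075,-0.018,0,0,0,0.6,-0.085,-0.02,0,0,0,0.72,-0.095,-0.022,0,0,0,0.84,-0.095,-0.022,0,0,0,0.96]
}}

```text
t: 10.3
tcp_pos: [0.5142, 0.0848, 0.2177]
eef_rot: [0.0, 0.983, 0.181, 0.004]
contact_force: [0.6, -0.1, 0.1]
finger_gap: 1.0
```

Run:
```python
from h import *
p=snap('wrist'); s=p['st']; H=(.5123,.159,.3079); print(s['t'],s['tcp_pos'],s['qpos'].round(2))
s0=sil(p,H,BOX,.02)
ms=masks_of(p,'scanner'); m=max(ms,key=lambda m:(m['pixels']&s0).sum()); print(m['score'],m['rect'],(m['pixels']&s0).sum()/s0.sum())
q,e=fit(p,m['pixels'],H,BOX,.02); print(q.round(4),e)
im=p['color'].copy(); wire(im,p,q,BOX,.02,(0,255,0)); save(p,'pics/w4.png',im)
g=T(np.array([[-.020,-.070,.024]]),q)[0]; print(g,totool([g[0],g[1],.12],q[2]))
c,sn=np.cos(q[2]-H[2]),np.sin(q[2]-H[2]); d=q[:2]-np.array(H[:2]); print('offset in holder',(R.from_euler('z',-H[2]).apply([*d,0])*1000).round(1))
```

```text
10.3 [0.5141996  0.08481666 0.21769548] [0.16 0.01 0.07 1.62 0.   1.37]
0.96 [243.6, 74.7, 511.6, 299.6] 0.924083858871655
[0.5133 0.1569 0.3061] 0.07063108448498878
[0.51535013 0.08416479 0.024     ] [array([-0.0007,  0.0016,  0.0975]), array([ 0.001, -0.007,  0.063])]
offset in holder [ 0.4 -2.3  0. ]
```

View pics/w4.png

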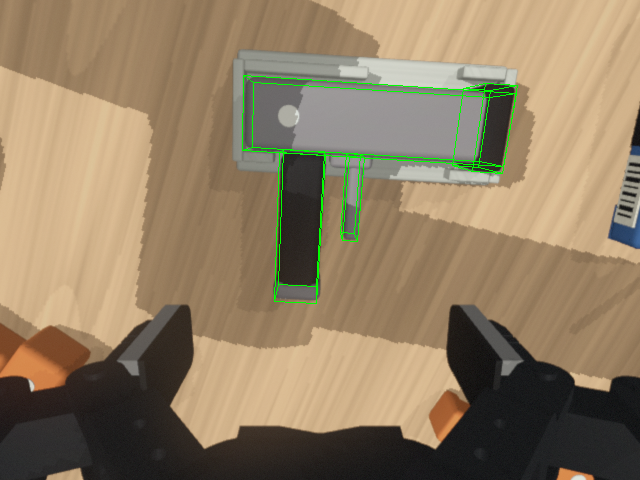

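The scanner is seated within the holder's play and matches the overlay. The grip is at (300,225) and the trigger at (352,195). Descend open around grip and trigger.

Emit:
{"op": "arm_command", "data": {
  "deltas": [-0.0007,0.0016,0.03,0.001,-0.007,0.063,-0.0007,0.0016,0.065,0.001,-0.007,0.063,-0.0007,0.0016,0.095,0.001,-0.007,0.063,-0.0007,0.0016,0.11,0.001,-0.007,0.063,-0.0007,0.0016,0.12,0.001,-0.007,0.063,-0.0007,0.0016,0.12,0.001,-0.007,0.063]
}}

```text
t: 10.9
tcp_pos: [0.5145, 0.0843, 0.0955]
eef_rot: [-0.0, 0.988, 0.154, -0.001]
contact_force: [0.4, 0.7, -0.9]
finger_gap: 0.998
```

Run:
```python
from h import *
p=snap('wrist'); q=np.array((.5133,.1569,.3061))
im=p['color'].copy(); wire(im,p,q,BOX[2:],.02,(0,255,0)); save(p,'pics/w5.png',im)
g=T(np.array([[-.0205,-.070,.024]]),q)[0]; print(p['st']['tcp_pos'],totool([g[0],g[1],.025],q[2]))
```

```text
[0.51454853 0.08429964 0.09547403] [array([-0.0004,  0.0003,  0.0722]), array([-0.   ,  0.001,  0.002])]
```

View pics/w5.png

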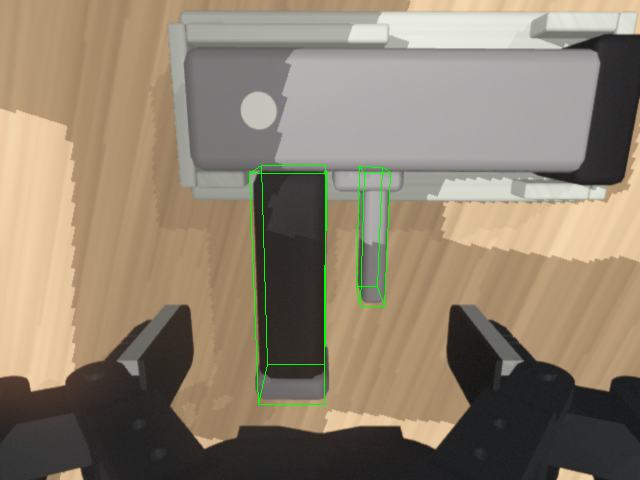

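Emit:
{"op": "arm_command", "data": {
  "deltas": [0,0,0.02,0,0,0.002,0,0,0.04,0,0,0.002,0,0,0.055,0,0,0.002,0,0,0.066,0,0,0.002,0,0,0.071,0,0,0.002,0,0,0.071,0,0,0.002]
}}

```text
t: 11.45
tcp_pos: [0.5152, 0.0844, 0.0262]
eef_rot: [-0.0, 0.988, 0.153, -0.001]
contact_force: [-0.7, 0.0, 0.2]
finger_gap: 1.001
```

Emit:
{"op": "arm_command", "data": {
  "deltas": [0,0,0,0,0,0,0,0,0,0,0,0,0,0,0,0,0,0,0,0,0,0,0,0,0,0,0,0,0,0],
  "gripper": 0.53
}}

```text
t: 11.87
tcp_pos: [0.5155, 0.0845, 0.0268]
eef_rot: [-0.0, 0.988, 0.153, -0.0]
contact_force: [-0.4, -0.8, -0.7]
finger_gap: 0.764
```

Run:
```python
from h import *
p=snap('wrist'); s=p['st']; print(s['t'],s['tcp_pos'],s['finger_gap'],s['contact_force'],totool([0.5149,.084,.025],.3061))
save(p,'pics/w6.png')
```

```text
11.8667 [0.51554593 0.08449184 0.02677201] 0.7644146665801187 [-0.38035679 -0.77123776 -0.68586296] [array([-0.0006,  0.0003,  0.0016]), array([-0.   ,  0.001,  0.001])]
```

View pics/w6.png

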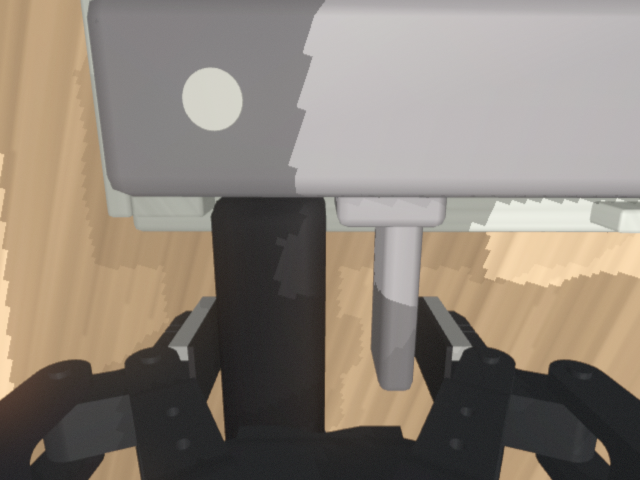

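Both pads straddle the grip and trigger with about 2 mm each side. Squeeze, with the wrist moving back so the grip isn't pushed.

Emit:
{"op": "arm_command", "data": {
  "deltas": [-0.001,0,0,0,0,0,-0.003,0,0,0,0,0,-0.005,0,0,0,0,0,-0.0055,0,0,0,0,0,-0.0055,0,0,0,0,0],
  "gripper": -1
}}

```text
t: 12.33
tcp_pos: [0.511, 0.083, 0.0275]
eef_rot: [-0.0, 0.988, 0.153, 0.001]
contact_force: [2.9, 0.0, 5.8]
finger_gap: 0.563
```

Emit:
{"op": "arm_command", "data": {
  "deltas": [0,0,0,0,0,0,0,0,0,0,0,0,0,0,0,0,0,0],
  "gripper": -1
}}

```text
t: 12.58
tcp_pos: [0.5111, 0.083, 0.0276]
eef_rot: [-0.0, 0.988, 0.153, 0.001]
contact_force: [1.9, -0.7, 4.8]
finger_gap: 0.564
```

Emit:
{"op": "arm_command", "data": {
  "deltas": [0.002,0,0,0,0,0,0.005,0,0,0,0,0,0.005,0,0,0,0,0,0.005,0,0,0,0,0,0.005,0,0,0,0,0,0.005,0,0,0,0,0],
  "gripper": 1
}}

```text
t: 13.08
tcp_pos: [0.5157, 0.0844, 0.0274]
eef_rot: [-0.0, 0.988, 0.153, 0.001]
contact_force: [-1.0, 0.2, 0.7]
finger_gap: 1.001
```

Emit:
{"op": "arm_command", "data": {
  "deltas": [0,0,-0.02,0,0,0,0,0,-0.05,0,0,0,0,0,-0.085,0,0,0,0,0,-0.12,0,0,0,0,0,-0.155,0,0,0,0,0,-0.18,0,0,0,0,0,-0.19,0,0,0,0,0,-0.19,0,0,0]
}}

```text
t: 13.75
tcp_pos: [0.5163, 0.0844, 0.2198]
eef_rot: [-0.0, 0.988, 0.153, 0.003]
contact_force: [0.0, 1.3, -0.1]
finger_gap: 0.998
```

Run:
```python
from h import *
p=snap('wrist'); s=p['st']; H=(.5123,.159,.3079); s0=sil(p,H,BOX,.02)
m=max(masks_of(p,'scanner'),key=lambda m:(m['pixels']&s0).sum()); q,e=fit(p,m['pixels'],H,BOX,.02); print(s['t'],s['tcp_pos'],s['finger_gap'],q.round(4),e,m['rect'])
im=p['color'].copy(); wire(im,p,q,BOX,.02,(0,255,0)); save(p,'pics/w7.png',im)
```

```text
13.75 [0.5162942  0.08443009 0.21984056] 0.9981905470050091 [0.5098 0.1561 0.3173] 0.06695049097026706 [231.2, 72.3, 500.4, 299.4]
```

Run:
```python
from h import *
p=snap('wrist'); q=np.array((.5098,.1561,.3173))
s0=sil(p,q,BOX,.02); m=max(masks_of(p,'scanner'),key=lambda m:(m['pixels']&s0).sum())['pixels']
for y in (-.06,-.075):
    xs=np.arange(-.06,.03,.002); uv=proj(p,T(np.c_[xs,0*xs+y,0*xs+.035],q,.02)).round().astype(int)
    print(y,''.join('#' if m[v,u] else '.' for u,v in uv),'trigger x',[round(x*1000) for x,(u,v) in zip(xs,uv) if m[v,u] and x>-.016])
for n in ('side','scene'):
    c=snap(n); s0=sil(c,q,BOX,.02)
    m2=max(masks_of(c,'scanner'),key=lambda m:(m['pixels']&s0).sum())['pixels']
    print(n,[(z,round((sil(c,q,BOX,z)&m2).sum()/(sil(c,q,BOX,z)|m2).sum(),3)) for z in (.012,.016,.02,.024,.028,.034)])
```

```text
-0.06 .....#################.......######.......... trigger x [-2, 0, 2, 4, 6, 8]
-0.075 .....#################.......######.......... trigger x [-2, 0, 2, 4, 6, 8]
side [(0.012, np.float64(0.809)), (0.016, np.float64(0.848)), (0.02, np.float64(0.858)), (0.024, np.float64(0.85)), (0.028, np.float64(0.823)), (0.034, np.float64(0.747))]
scene [(0.012, np.float64(0.828)), (0.016, np.float64(0.871)), (0.02, np.float64(0.895)), (0.024, np.float64(0.893)), (0.028, np.float64(0.875)), (0.034, np.float64(0.803))]
```

```bash
python3 -c "
from rig import *
print(sign_off())"
```

```text
the job is handed in; nothing more can be done
None
```

I seated the grey and black scanner in its holder with the window towards the router, squeezed the trigger once, let go, and handed the job in at about 14 s of the 51 s.

- **Placing:** I gripped it by the bare barrel and lowered it until it touched the nest floor, with about 16 N upward on the wrist. I then opened the gripper and lifted clear. Nothing touched the trigger before the squeeze.
- **Squeeze:** With one finger behind the grip and one before the trigger, the gripper closed to an opening of about 48 mm. Fully in should be 49 mm. I held it there for roughly half a second; that time is estimated from the control steps.
- **Last checks:** After I let go, the trigger measured back out, at about x -2 to 8 mm in the scanner's frame. The side and scene views both fit best with the scanner at the nest height of 20 mm.
- **Shift in the holder:** The squeeze moved the scanner about 3.5 mm backwards within the 4 mm play, so it now sits near the rear wall. Its yaw is about 0.5° off the holder's.
- **Not confirmed:** I had no signal that the label was actually read. I also couldn't view the final picture because the 12-picture limit was reached, so the last checks are numbers only. I did not re-measure the mug, remote, adapter or orange look-alikes, but no unexpected contact forces showed up.

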